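# Clamp the fume filter's outlet collar

## Robot

A 6-joint arm with a two-finger parallel gripper is mounted at the origin on the work surface. World frame = base frame: x ahead of the robot, y to its left, z up, the work surface at z = 0. Lengths are in m, angles in degrees, forces in N, time in s.
With the tool pointing down it reaches from about 0.325 to 0.85 m from the base axis. Payload 15.5 kg.
Tool frame: the origin (TCP) lies midway between the tips of the shut fingers; the grasp point (between the pads) lies 19 mm behind it; z points along the fingers, y is the line along which they close (so a half turn about z gives the same grasp; the last joint's range is limited). The gripper opens to 91 mm and grips with 3 to 60 N. Pads are 32 mm wide; open, the fingers measure 118 mm over their backs; the gripper's body (76 mm by 178 mm) begins 60 mm behind the grasp point.
Start: joints at [70.331, 28.281, 77.091, -0, 74.628, -5.472], TCP at [0.153, 0.606, 0.214] pointing down, gripper open.
Joint ranges: [-166.48, 166.48], [-47.26, 123.95], [12.59, 153.08], [-70.14, 250.14], [6.76, 159.57], [-176.63, 176.63]. Speed limits (degrees/s): [108.29, 108.29, 147.25, 172.46, 172.46, 172.46].

## Interface

Orientations are given as a 3x3 rotation matrix whose columns are the frame's x, y, z axes.
In Python, from bench import ctrl gives the robot as it stands. The module is installed in compiled form; this text tells all that it offers. Calls block until the motion is done:
- ctrl.goto(position, orientation): joint-space move of the TCP to a pose.
- ctrl.move_l(position, vel=0.15, ori=None, contact_N=None): straight line of the TCP; ori=None keeps the orientation; vel is the mean speed in m/s. With contact_N (N) it stops when the force on the tool has changed by that much, and returns True; else False.
- ctrl.movej(angles): joint-space move.
- ctrl.command_gripper(opening): opening from 0.0 (shut) to 1.0 (fully open); the grip force is fixed at half the most; returns when the fingers have stopped.
- ctrl.sleep(seconds).
- ctrl.ik(position, orientation): joint angles nearest the present ones, or None.
- ctrl.read_camera(name): name is "scene" or "side" or "wrist"; returns the picture (384x512x3 uint8, blue, green, red); there is no depth.
- ctrl.camera_params(name): a dict with "fx", "fy", "cx", "cy" (pixels), "D" ([k1, k2, p1, p2, k3] as OpenCV has them; the pictures are not rectified), "pose" (4x4, takes a point from camera to world coordinates); the wrist camera has in their place "T_tool_cam" (4x4, takes a point from camera to tool coordinates, whose origin is the TCP and whose axes are the flange's). Camera axes: x right, y up, looking along -z (the intrinsics and any distortion apply to the point x, -y, -z); pixel columns grow to the right and rows downward; lengths in m; the calibration is good to about 2 mm. A picture is of the moment at which its call begins: read the wrist's pose just before it. camera_params takes no time and is no camera call.
A pose or a line that the arm cannot do raises ctrl.MotionError and nothing moves.
- ctrl.sign_off(): hands the job in; it is judged then, once.
Readings, each from a call of its own:
- ctrl.current_t(): time.
- ctrl.current_q(): joint angles.
- ctrl.current_dq(): joint speeds.
- ctrl.current_effort(): joint torques, N m.
- ctrl.current_tool_pos(): TCP position.
- ctrl.current_eef_rot(): TCP orientation.
- ctrl.current_contact_force(): force on the tool from outside, world axes, zero at the start.
- ctrl.current_wrist_torque(): the same for the moment, N m.
- ctrl.current_grip_width(): opening from 0.0 (shut) to 1.0 (fully open).
- ctrl.current_grasp_force(): force on a finger pad.
Only numpy, scipy, OpenCV 4.12 (cv2) and the standard library are available. Lean on these libraries where they do the work, as an engineer would, in place of code of your own. Each camera call takes 0.05 s, during which the arm holds its last target. There are 200 camera calls.

## Task

Lift the band clamp out of its wooden stand and slide it over the fume filter's barbed stub until it rests against the black shoulder, red key upright and on the right of the stub seen from the robot. Then turn the key clockwise until the band is snug round the orange collar, without overtightening. Do not knock the filter or shove the stub; leave the clamp there and the other things alone.

Things in the scene. Friction and masses are not known exactly. Their poses are not given: they have to be found in the camera images.
- tab (a point): Centre of the clamp's blue finger tab: a block 14 mm along the bore (x), 16 mm across (y), 30 mm tall, on a strip on the band's +y side; grasp it from above across its 14 mm. It lies 27 mm in +y and 43 mm above the bore centre. Axes are the clamp's: x along the bore, y from key to tab, z up.
- bore (a point): Centre of the clamp's bore, level along x (same axes). Steel band 14 mm wide, inner radius 23 mm, outer 26 mm; about 0.13 kg. It starts upright in a pocket 14 mm deep in the wooden stand: lift it straight up 25 mm or more. Put on the stub, x must point from the stub's mouth into the filter, which leaves the tab on the +y and the key on the -y side of the stub.
- key_grip (a point): Centre of the clamp's red key, a paddle 24 mm wide, 8 mm thick, 26 mm tall, on a 18 mm stem on the worm screw; it lies on the screw's vertical axis, 31 mm in -y and 54 mm above the bore centre. Axes turn with the key: x along its 24 mm width, y across its 8 mm thickness, z up.
- key (a joint): Turn of the red key in the clamp (rad), growing clockwise seen from above (tightening), 0 to 4, starts at 0 to 0.3. Its friction is 0.05 N m, whichever way it is pushed. Once the shoe meets the collar, the torque climbs by 0.004 N m per N of squeeze, some 0.2 N m per rad. Snug is 20 to 30 N; over 40 N at any time is overtight. Let go, it springs back to hold about 12 N.
- shoe: The clamp's brass shoe, 12 x 16 x 3 mm, in the gap at the bottom of the band; origin mid top face, 27 mm below the bore centre at key angle 0. Each rad of the key raises it 4 mm. With the clamp hanging on the collar it meets the collar at a key angle anywhere from 1.3 to 2.6 rad: collars differ underneath, which is not measured.
- clamp: The clamp as a whole; origin at the middle of its underside, 34 mm below the bore centre; axes as the tab's.
- seat (a point): Point on the stub's level axis (80 mm above the table) where the middle of the band's width belongs: 7 mm in front of the shoulder, on the orange collar. Axes are the filter's: x into the filter along the stub, y left, z up. The loose band hangs about 3 mm lower than this.
- mouth (a point): Middle of the stub's open end, 46 mm in -x of the seat; the stub points from the filter towards the robot. Radius 16 mm at the mouth.
- spigot: The stub's black parts: two barbs of 21 mm crest radius sloping up from the mouth, then behind the collar a shoulder disc of 26 mm radius, 6 mm thick, then a 16 mm radius neck 40 mm long to the filter. Origin as the filter's. Pushing harder than 30 N on it is shoving.
- collar: Orange split collar on the stub between barbs and shoulder, 22 mm long, radius 20 mm; its lower lip stands 0 to 4.5 mm proud underneath. Origin as the filter's.
- filter: White fume filter, fixed, 200 x 260 mm and 118 mm high; origin at the middle of its underside; the stub comes out of the middle of its -x face, with the seat 153 mm in -x of the origin.
- stand: Wooden stand, fixed, base 80 x 100 x 12 mm with the clamp's pocket in the middle (walls up to 26 mm); origin at the middle of its underside, axes parallel to the clamp's at the start.
- jar: Bystander: jar with orange cap, 54 mm wide, 85 mm high; origin at the underside.
- cup: Bystander: white mixing cup, 72 mm wide, 80 mm high; origin at the underside.
- resin: Bystander: clear resin bottle, 66 mm wide, 160 mm high; origin at the underside.
- mould: Bystander: flat green casting mould, 130 x 160 x 14 mm; origin at the underside.

How it is judged:
By the outcome, as a careful person would: the job done as asked, in the order asked, and still so for the second after the job is handed in, with the robot touching nothing.
It also fails if it takes over 72 s, if anything falls off the work surface, if the arm or the gripper's body presses on something with over 40 N, if the wrist force passes 120 N, or if a joint passes its speed limit or range.

## Working session

There is one attempt and no reset: what is moved stays moved. The work goes in short steps, each a Python script; the robot and the scene stay as the last script left them, time stands still between calls to the robot, and variables do not carry over. Pictures are saved under pics/ and viewed, at most 10 in all, crops included, and the job is handed in when it is done.

```bash
mkdir -p pics
cat > h.py <<'E'
import numpy as np, cv2
from bench import ctrl
def params(n):
    return ctrl.camera_params(n)
def campose(n):
    p=params(n)
    if 'pose' in p: return np.array(p['pose'])
    T=np.eye(4);T[:3,:3]=ctrl.current_eef_rot();T[:3,3]=ctrl.current_tool_pos()
    return T@np.array(p['T_tool_cam'])
def KD(n):
    p=params(n);return np.array([[p['fx'],0,p['cx']],[0,p['fy'],p['cy']],[0,0,1.]]),np.array(p['D'],float)
def ray(n,uv,T):
    K,D=KD(n);x,y=cv2.undistortPoints(np.array([[uv]],float),K,D)[0,0]
    d=T[:3,:3]@np.array([x,-y,-1]);return T[:3,3],d/np.linalg.norm(d)
def onz(n,uv,z,T):
    o,d=ray(n,uv,T);return o+d*(z-o[2])/d[2]
def tri(rays):
    A=np.zeros((3,3));b=np.zeros(3)
    for o,d in rays:
        P=np.eye(3)-np.outer(d,d);A+=P;b+=P@o
    X=np.linalg.solve(A,b)
    return X,[float(np.linalg.norm((np.eye(3)-np.outer(d,d))@(X-o))) for o,d in rays]
def proj(n,X,T):
    K,D=KD(n);c=(np.linalg.inv(T)@np.append(X,1))[:3]
    return cv2.projectPoints(np.array([[c[0],-c[1],-c[2]]]),np.zeros(3),np.zeros(3),K,D)[0][0,0]
def snap(n,f,crop=None,s=1):
    T=campose(n);im=ctrl.read_camera(n)
    if crop: x0,y0,x1,y1=crop;im=im[y0:y1,x0:x1]
    cv2.imwrite('pics/'+f,cv2.resize(im,None,fx=s,fy=s,interpolation=cv2.INTER_CUBIC));np.save('pics/'+f+'.npy',T);return T
E
python3 - <<'E'
from h import *
for n in ('scene','side','wrist'):
    T=snap(n,n+'0.png'); print(n,np.round(T,3).tolist(),KD(n))
a=np.hstack([cv2.imread('pics/%s0.png'%n) for n in('scene','side')])
print(np.round(ctrl.current_eef_rot(),3).tolist(),ctrl.current_t())
E
```

```text
scene [[-0.897, -0.314, 0.311, 0.936], [0.442, -0.633, 0.635, 0.624], [-0.003, 0.707, 0.707, 0.838], [0.0, 0.0, 0.0, 1.0]] (array([[417.27843749,   0.        , 258.18595835],
       [  0.        , 417.27843749, 189.00839853],
       [  0.        ,   0.        ,   1.        ]]), array([-0.09802698,  0.        ,  0.        ,  0.        ,  0.        ]))
side [[0.785, 0.326, -0.527, -0.099], [-0.619, 0.417, -0.665, -0.877], [0.002, 0.848, 0.529, 0.774], [0.0, 0.0, 0.0, 1.0]] (array([[410.60940506,   0.        , 257.30146032],
       [  0.        , 410.60940506, 187.52393678],
       [  0.        ,   0.        ,   1.        ]]), array([-0.02170637,  0.        ,  0.        ,  0.        ,  0.        ]))
wrist [[0.245, -0.935, -0.257, 0.079], [0.969, 0.236, 0.067, 0.625], [-0.002, -0.266, 0.964, 0.385], [0.0, 0.0, 0.0, 1.0]] (array([[314.24493417,   0.        , 255.01250901],
       [  0.        , 314.24493417, 195.79229353],
       [  0.        ,   0.        ,   1.        ]]), array([-0.01397754,  0.        ,  0.        ,  0.        ,  0.        ]))
[[-0.969, 0.245, -0.0], [0.245, 0.969, -0.001], [0.0, -0.001, -1.0]] 0.15
```

View pics/scene0.png

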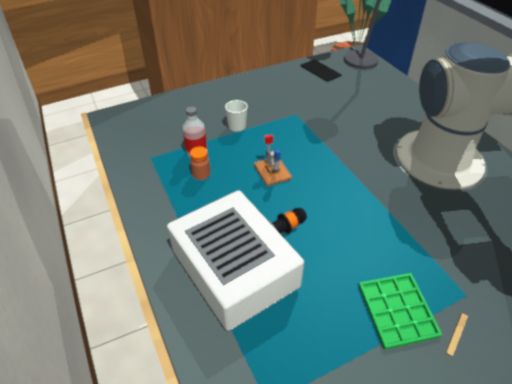

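View pics/side0.png

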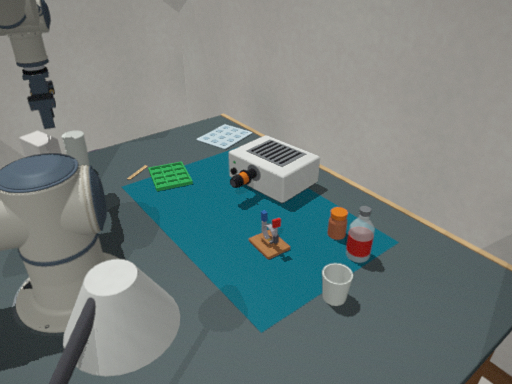

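The scene view shows the clamp (key 268,139; tab 277,155), the stub mouth (303,214) and the filter. In the side view the key is at (276,223), the tab at (264,215) and the mouth at (234,182). I'll work out rough positions first, then make enlarged crops.

Run:
```python
from h import *
Ts,Td=campose('scene'),campose('side')
for n,a,b in [('key',(268,139),(276,223)),('tab',(277,155),(264,215)),('mouth',(303,214),(234,182)),('jar',(200,155),(338,214)),('cup',(237,105),(337,272))]:
    X,e=tri([ray('scene',a,Ts),ray('side',b,Td)]);print(n,X.round(4),np.round(e,4))
# filter top corners (scene) z=.118
for uv in [(241,195),(169,236),(230,315),(302,258)]: print(onz('scene',uv,.118,Ts).round(3))
a=cv2.resize(cv2.imread('pics/scene0.png')[125:245,235:325],None,fx=4.4,fy=4.4,interpolation=2)
b=cv2.resize(cv2.imread('pics/side0.png')[155:265,220:310],None,fx=4.4,fy=4.4,interpolation=2)
H=max(a.shape[0],b.shape[0]);c=np.zeros((H,a.shape[1]+b.shape[1]+4,3),np.uint8);c[:a.shape[0],:a.shape[1]]=a;c[:b.shape[0],a.shape[1]+4:]=b
cv2.imwrite('pics/crop0.png',c);print(c.shape)
```

```text
key [ 0.4978 -0.2051  0.101 ] [0.0004 0.0004]
tab [ 0.5032 -0.1439  0.0905] [0.0015 0.0015]
mouth [0.5474 0.0686 0.0824] [0.0035 0.0035]
jar [ 0.6888 -0.2574  0.0752] [0.002 0.002]
cup [ 0.4981 -0.4264  0.085 ] [0.0019 0.0019]
[ 0.665 -0.022  0.118]
[0.86  0.022 0.118]
[0.816 0.256 0.118]
[0.628 0.202 0.118]
(528, 796, 3)
```

View pics/crop0.png

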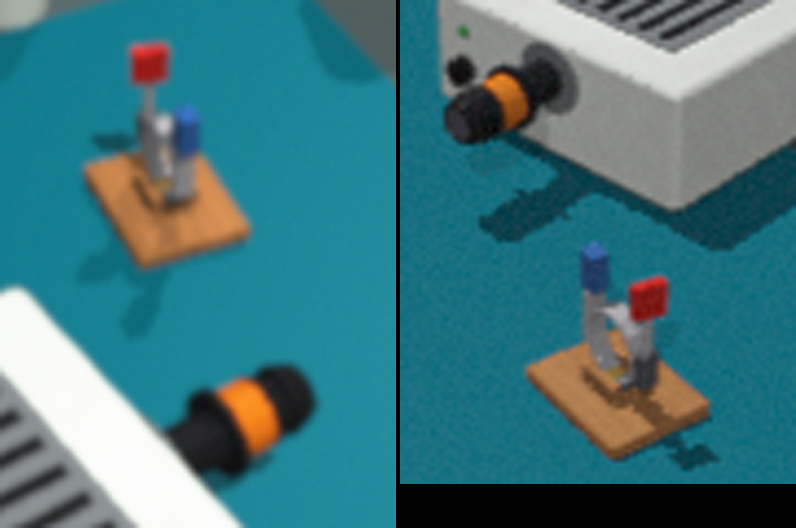

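The crops show a clear clamp (yaw about -5°, key on the -y side) and the stub (yaw about 11°). Next I'll hover the wrist camera over each for accurate measurements.

```bash
cat >> h.py <<'E'
def Rt(yaw,s=1):  # tool down, tool y = s * x axis at yaw(deg)
    a=np.radians(yaw);y=s*np.array([np.cos(a),np.sin(a),0]);z=np.array([0,0,-1.]);return np.c_[np.cross(y,z),y,z]
E
python3 - <<'E'
from h import *
for s in(1,-1): print(s,ctrl.ik([0.5,-0.17,0.24],Rt(-5,s)),ctrl.ik([0.59,0.11,0.15],Rt(11,s)))
s=1 if ctrl.ik([0.5,-0.17,0.24],Rt(-5,1)) is not None else -1
ctrl.goto([0.56,0.07,0.27],Rt(11,s)); snap('wrist','w_stub.png')
ctrl.goto([0.50,-0.17,0.24],Rt(-5,s)); snap('wrist','w_clamp.png')
a=[cv2.resize(cv2.imread('pics/'+f)[:, 56:456],(400,384)) for f in('w_stub.png','w_clamp.png')]
cv2.imwrite('pics/w_both.png',np.hstack(a));print(ctrl.current_t(),ctrl.current_contact_force(),ctrl.current_wrist_torque())
E
```

```text
1 [-2.52579713e+01  1.89517091e+01  8.86093038e+01 -2.54444375e-14
  7.24389872e+01 -2.02579713e+01] [ 4.86181667e+00  3.01146923e+01  8.50535375e+01 -2.54444375e-14
  6.48317702e+01 -6.13818333e+00]
-1 [-2.52579713e+01  1.89517091e+01  8.86093038e+01 -2.54444375e-14
  7.24389872e+01  1.59742029e+02] [ 4.86181667e+00  3.01146923e+01  8.50535375e+01 -2.54444375e-14
  6.48317702e+01  1.73861817e+02]
3.6333 [-0.45041549  0.12183526 -0.02770899] [-0.05839876  0.01119958  0.01062365]
```

View pics/w_both.png

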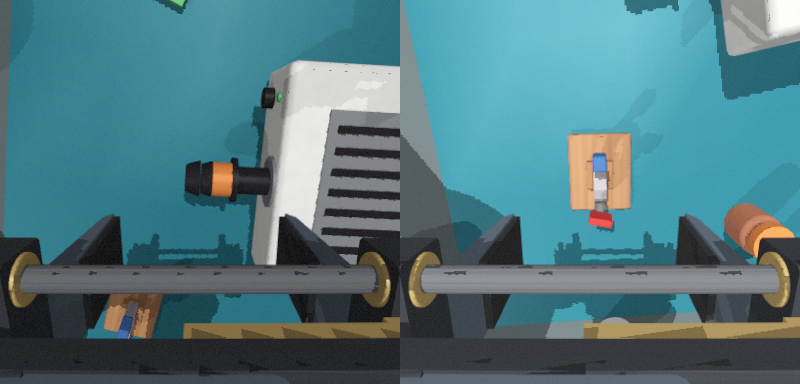

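Left panel: the stub with its mouth at about (187,179), the collar at (222,180) and its axis tilted slightly against the image. Right panel: the tab at (600,162), the key at (600,220) and the stand. I'll enlarge both.

Run:
```python
import cv2,numpy as np
a=cv2.imread('pics/w_stub.png')[150:210,236:336]
b=cv2.imread('pics/w_clamp.png')[125:235,206:306]
a=cv2.resize(a,None,fx=4,fy=4,interpolation=2);b=cv2.resize(b,None,fx=4,fy=4,interpolation=2)
c=np.zeros((440,800,3),np.uint8);c[:240,:400]=a;c[:,400:]=b
for k in range(0,400,40): cv2.line(c,(k,0),(k,4),(0,255,255));cv2.line(c,(400+k,0),(400+k,4),(0,255,255));cv2.line(c,(400,k),(404,k),(0,255,255));cv2.line(c,(0,k),(4,k),(0,255,255))
cv2.imwrite('pics/w_crop.png',c)
```

```text
(no output)
```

View pics/w_crop.png

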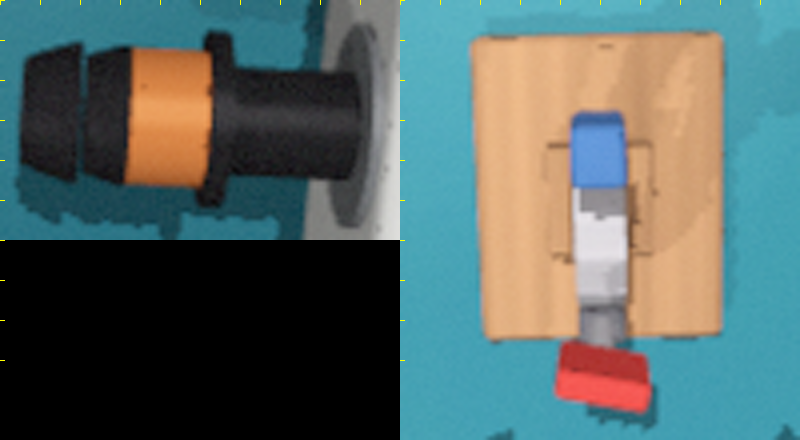

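The enlarged crops give the stub's silhouette midpoints, the tab's lower top edge at about (599.5,187.5), the key's top at about (604,390), and the stand corners. I'll turn these into world positions.

Run:
```python
from h import *
T1=np.load('pics/w_stub.png.npy');T2=np.load('pics/w_clamp.png.npy')
P=np.array([onz('wrist',(u/4+236-.375,v/4+150-.375),.08,T1) for u,v in[(23,112),(77,112),(129,116.5),(211,119),(215.5,120),(353.5,126)]])
print(P.round(4)); c=P.mean(0);d=np.linalg.svd(P-c)[2][0];d*=np.sign(d[0]);print('yaw',np.degrees(np.arctan2(d[1],d[0])))
print('shoulder-mouth',(P[3]-P[0])@d)
seat=c+d*(((P[3]-c)@d-.007+(P[0]-c)@d+.046)/2);print('seat',seat)
g=lambda u,v,z:onz('wrist',((u-400)/4+206-.375,v/4+125-.375),z,T2)
S=[g(*p,.012) for p in[(473,38),(721,34),(721,332),(485,338)]];print('stand',np.round(S,4).tolist(),np.mean(S,0))
for a,b in((0,1),(3,2)):v=S[b]-S[a];print(np.degrees(np.arctan2(v[1],v[0])),np.linalg.norm(v))
for a,b in((3,0),(2,1)):v=S[b]-S[a];print(np.degrees(np.arctan2(-v[0],v[1])),np.linalg.norm(v))
t=g(599.5,187.5,.104);k=g(604,390,.113);print('tab-y edge',t,'key',k)
ka,kb=g(562,370,.113),g(650,383,.113);print('keyang',np.degrees(np.arctan2(*(kb-ka)[[1,0]])))
ka,kb=g(556,392,.113),g(648,412,.113);print('keyang',np.degrees(np.arctan2(*(kb-ka)[[1,0]])))
v=t-k;print('yaw',np.degrees(np.arctan2(-v[0],v[1])),np.linalg.norm(v[:2]),'exp .050')
```

```text
[[0.5433 0.0657 0.08  ]
 [0.5589 0.0687 0.08  ]
 [0.5741 0.0704 0.08  ]
 [0.5979 0.0743 0.08  ]
 [0.5993 0.0742 0.08  ]
 [0.6395 0.0803 0.08  ]]
yaw 8.474946225644942
shoulder-mouth 0.055246628171049396
seat [0.58990247 0.07291077 0.08      ]
stand [[0.4643, -0.1206, 0.012], [0.5417, -0.1261, 0.012], [0.5358, -0.2236, 0.012], [0.4572, -0.2189, 0.012]] [ 0.49972474 -0.1723084   0.012     ]
-4.032319155269126 0.07756485642850316
-3.4003360178105964 0.07870797648746819
-4.122816480150082 0.09856081915063383
-3.456018918663887 0.09769749214038886
tab-y edge [ 0.50113248 -0.15345782  0.104     ] key [ 0.49795816 -0.2034828   0.113     ]
keyang -13.819009962175382
keyang -17.96541455411666
yaw -3.6308257378683635 0.05012559160599552 exp .050
```

```bash
cat >> h.py <<'E'
CY=-3.7; FY=8.7; SEAT=np.array([0.5899,0.0729,0.08])
def ax(y): a=np.radians(y);return np.array([np.cos(a),np.sin(a),0]),np.array([-np.sin(a),np.cos(a),0])
FX,FYv=ax(FY)
def tcp_for(bx,by,bz): # bore offset from seat in filter axes -> TCP while holding tab
    return SEAT+FX*bx+FYv*(by+.030)+np.array([0,0,bz+.031])
def st(m=''): print(m,'t',round(ctrl.current_t(),2),'p',np.round(ctrl.current_tool_pos(),4),'F',np.round(ctrl.current_contact_force(),2),'M',np.round(ctrl.current_wrist_torque(),3),'w',round(ctrl.current_grip_width()*91,1),'g',round(ctrl.current_grasp_force(),1))
E
python3 - <<'E'
from h import *
ex,ey=ax(CY); tab=np.array([0.5016,-0.1455,0])
g=tab+ey*.003
ctrl.command_gripper(.4)
ctrl.goto(g+[0,0,.14],Rt(CY,1))
ctrl.move_l(g+[0,0,.077],vel=.1,contact_N=8);st('down')
ctrl.command_gripper(0);st('grip')
ctrl.move_l(g+[0,0,.118],vel=.08);st('lift')
ctrl.move_l(tcp_for(-.085,0,.002),vel=.15,ori=Rt(FY,1));ctrl.sleep(.3);st('pre')
a=ctrl.read_camera('scene')[150:250,235:335];b=ctrl.read_camera('side')[130:230,190:290]
cv2.imwrite('pics/held.png',np.hstack([cv2.resize(x,None,fx=4,fy=4,interpolation=2) for x in(a,b)]))
E
```

```text
down t 5.85 p [ 0.5023 -0.1428  0.0777] F [-1.1   0.72  0.62] M [-0.114  0.044  0.037] w 36.4 g 0.0
grip t 6.33 p [ 0.5019 -0.1425  0.0773] F [-0.31  0.42  6.1 ] M [ 0.02   0.214 -0.038] w 13.1 g 30.0
lift t 6.99 p [ 0.5016 -0.1424  0.1178] F [ 0.16  0.06 -1.91] M [-0.079  0.039 -0.   ] w 13.4 g 30.0
pre t 8.99 p [0.5014 0.0895 0.113 ] F [ 1.03  0.12 -0.92] M [-0.033 -0.023 -0.033] w 14.0 g 30.0
```

View pics/held.png

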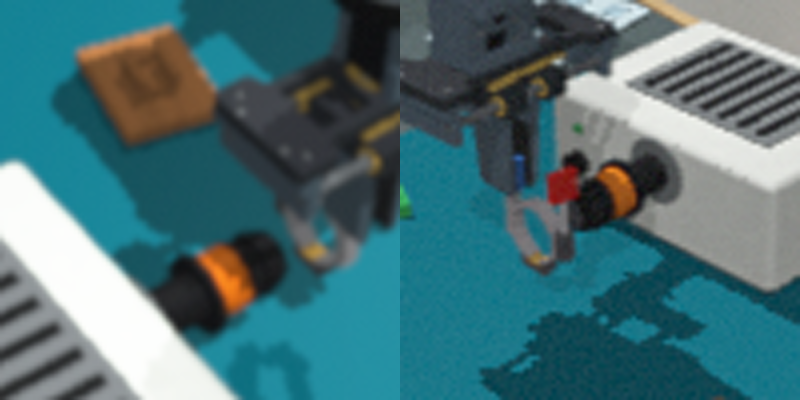

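The clamp hangs upright in the gripper, in front of the mouth and roughly coaxial with it. Now a gentle insertion with touch-centring on the first barb.

Run:
```python
from h import *
def rel():
    p=np.array(ctrl.current_tool_pos())-tcp_for(0,0,0);return np.round([p@FX*1e3,p@FYv*1e3,p[2]*1e3],2)
print('adv',ctrl.move_l(tcp_for(-.030,0,0),vel=.04,contact_N=5),rel());st()
if rel()[0]>-33:
    b=np.zeros(3)
    for nm,dv in(('+y',(0,.005,0)),('-y',(0,-.005,0)),('+z',(0,0,.005)),('-z',(0,0,-.005))):
        h=ctrl.move_l(tcp_for(-.030,*dv[1:]),vel=.01,contact_N=3);print(nm,h,rel(),np.round(ctrl.current_contact_force(),1))
        ctrl.move_l(tcp_for(-.030,0,0),vel=.02)
    st('end')
```

```text
adv False [-3.022e+01  3.000e-02  2.000e-02]
 t 10.62 p [0.5555 0.098  0.111 ] F [ 0.63 -0.33 -1.18] M [-0.02   0.052  0.038] w 13.6 g 30.0
+y True [-30.21   3.11  -0.26] [ 0.8 -2.4  0.4]
-y True [-30.19  -1.83  -0.3 ] [0.9 2.6 1.1]
+z True [-30.47   0.08   2.72] [ 0.7  1.6 -1.2]
-z True [-2.99e+01  2.00e-02 -2.17e+00] [-0.7 -0.3  6.7]
end t 13.17 p [0.5557 0.098  0.111 ] F [ 0.27 -0.26 -0.21] M [0.015 0.046 0.02 ] w 13.9 g 30.0
```

Run:
```python
from h import *
def rel():
    p=np.array(ctrl.current_tool_pos())-tcp_for(0,0,0);return np.round([p@FX*1e3,p@FYv*1e3,p[2]*1e3],2)
ctrl.move_l(tcp_for(-.030,.0006,.0002),vel=.02)
h=ctrl.move_l(tcp_for(.006,.0006,.0002),vel=.02,contact_N=6);print(h,rel());st()
```

```text
True [-0.37  0.72 -0.39]
 t 14.78 p [0.5849 0.1032 0.1106] F [-0.13 -0.46 -0.99] M [-0.084  0.065 -0.01 ] w 13.6 g 30.0
```

Run:
```python
from h import *
def rel():
    p=np.array(ctrl.current_tool_pos())-tcp_for(0,0,0);return np.round([p@FX*1e3,p@FYv*1e3,p[2]*1e3],2)
print(ctrl.move_l(tcp_for(.004,.0006,.0002),vel=.01,contact_N=5),rel());st('push')
x=rel()[0]/1e3
print(ctrl.move_l(tcp_for(x,.0006,-.005),vel=.01,contact_N=4),rel());st('lowered')
a=ctrl.read_camera('scene')[150:250,235:335];b=ctrl.read_camera('side')[130:230,190:290]
cv2.imwrite('pics/on.png',np.hstack([cv2.resize(x,None,fx=4,fy=4,interpolation=2) for x in(a,b)]))
```

```text
True [-0.36  0.84 -0.92]
push t 15.05 p [0.5849 0.1033 0.1101] F [ 0.2  -0.91 -1.  ] M [-0.041 -0.027 -0.004] w 13.8 g 30.0
True [-0.27  0.85 -2.96]
lowered t 15.35 p [0.585  0.1034 0.108 ] F [-0.23 -0.15  7.66] M [-0.164  0.193 -0.027] w 13.6 g 30.0
```

View pics/on.png

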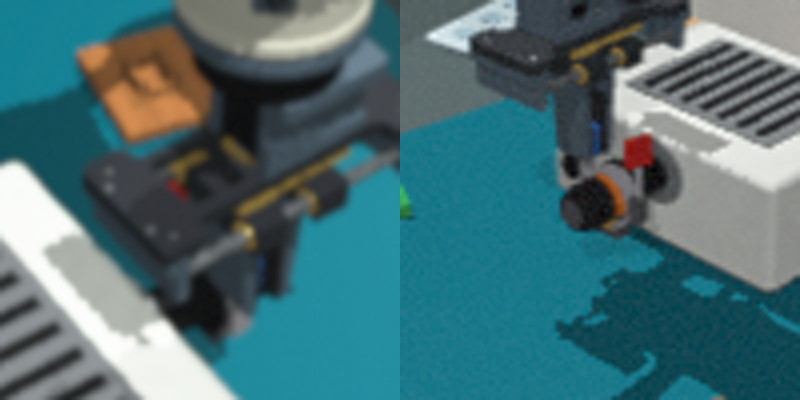

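The band sits around the orange collar next to the shoulder, and the key is upright on the robot's right. I'll press it firmly to the shoulder, lower it, release, and look at the key from above.

Run:
```python
from h import *
def rel():
    p=np.array(ctrl.current_tool_pos())-tcp_for(0,0,0);return np.round([p@FX*1e3,p@FYv*1e3,p[2]*1e3],2)
ctrl.move_l(tcp_for(-.0005,.0006,-.0015),vel=.02)
print(ctrl.move_l(tcp_for(.004,.0006,-.0015),vel=.01,contact_N=8),rel());st('push')
x=rel()[0]/1e3
print(ctrl.move_l(tcp_for(x,.0006,-.005),vel=.01,contact_N=3),rel());st('lowered')
ctrl.command_gripper(.3);st('rel')
p=ctrl.current_tool_pos();ctrl.move_l([p[0],p[1],.2],vel=.1)
B=SEAT+FX*x;K=B+FYv*(-.031+.0006)+[0,0,-.003+.054];print('K pred',K)
ctrl.goto([*(K+FX*.05)[:2],.26],Rt(FY+78,1))
snap('wrist','w_key.png');st()
im=cv2.imread('pics/w_key.png');cv2.imwrite('pics/w_key_v.png',np.hstack([cv2.resize(im,(384,288)),cv2.resize(im[100:220,200:320],(400,400),interpolation=2)[:288]]))
K3=proj('wrist',K+[0,0,.013],np.load('pics/w_key.png.npy'));print('proj keytop',K3)
u,v=map(int,K3);c=im[max(0,v-60):v+60,max(0,u-80):u+80];cv2.imwrite('pics/w_keyc.png',cv2.resize(c,None,fx=5,fy=5,interpolation=2));print(u-80,v-60)
```

```text
True [-0.22  0.74 -2.23]
push t 16.0 p [0.585  0.1033 0.1088] F [ 0.15 -0.06 -1.35] M [-0.039  0.016 -0.009] w 14.0 g 30.0
True [-0.15  0.82 -2.91]
lowered t 16.21 p [0.5851 0.1033 0.1081] F [-1.17  1.97  7.31] M [-0.19   0.193 -0.062] w 13.7 g 30.0
rel t 16.63 p [0.5846 0.1033 0.1075] F [ 0.54  0.61 -0.39] M [-0.102  0.025  0.034] w 26.8 g 0.0
K pred [0.59428086 0.04281651 0.131     ]
 t 19.12 p [0.6434 0.0506 0.2596] F [-0.24 -0.86 -0.99] M [-0.005  0.004 -0.026] w 27.2 g 0.0
proj keytop [242.77729353 140.97277019]
162 80
```

View pics/w_keyc.png

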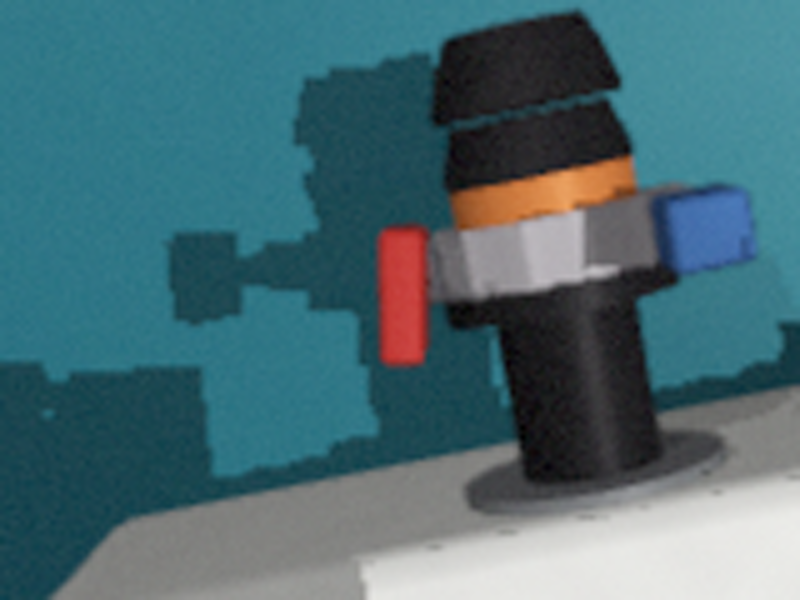

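The band is seated against the shoulder, with the red key on the right and aligned with the tool. Its centre at (403,297) is within 1 mm of the prediction. Next I'll grip it and turn while reading the torque.

Run:
```python
from h import *
K=np.array([0.5938,0.0433,.131])
ctrl.goto([*K[:2],.18],Rt(FY+78,1))
print(ctrl.move_l([*K[:2],.115],vel=.06,contact_N=6));st('down')
M0=np.mean([ctrl.current_wrist_torque() for _ in range(1)],0)
ctrl.command_gripper(0);ctrl.sleep(.2);st('grip')
q0=np.array(ctrl.current_q());print(q0.round(2))
for i in range(1,9):
    q=q0.copy();q[5]+=5*i;ctrl.movej(q)
    z=[]
    for _ in range(6): ctrl.sleep(.02);z.append(ctrl.current_wrist_torque()[2])
    print(5*i,round(ctrl.current_q()[5]-q0[5],2),np.round(np.mean(z),3),np.round(np.std(z),3),np.round(ctrl.current_contact_force(),1),round(ctrl.current_t(),2))
```

```text
False
down t 20.82 p [0.5941 0.0433 0.1154] F [-0.47  0.51  0.65] M [ 0.004 -0.023  0.049] w 27.1 g 0.0
grip t 21.45 p [0.5938 0.0433 0.115 ] F [-1.47 -1.28  1.49] M [-0.206  0.141  0.011] w 7.9 g 30.0
[ -1.58  32.2   87.72  -0.    60.08 -88.28]
5 4.85 -0.027 0.031 [0.4 0.2 1.7] 21.8
10 9.82 -0.017 0.036 [ 1.  -1.6  0.5] 22.15
15 14.8 -0.006 0.031 [ 1.9 -1.1  0.1] 22.5
20 19.8 -0.024 0.013 [ 1.4 -0.8 -0.6] 22.85
25 24.8 -0.003 0.021 [ 0.9 -1.1  0.4] 23.2
30 29.8 0.0 0.033 [ 0.7 -0.3  0.8] 23.55
35 34.8 -0.019 0.031 [ 0.5 -1.2  0.9] 23.9
40 39.8 -0.027 0.038 [ 1.1 -0.2 -0.2] 24.25
```

```bash
cat > turn.py <<'E'
from h import *
import json,os,sys
J0=-88.28
def turn(a0,a1,step,stop):
    L=json.load(open('log.json')) if os.path.exists('log.json') else []
    q0=np.array(ctrl.current_q());q0[:5]=ctrl.ik([0.5938,.0433,.115],ctrl.current_eef_rot())[:5]
    a=a0
    while a<a1-1e-6:
        a+=step;q=q0.copy();q[5]=J0+a;ctrl.movej(q);z=[]
        for _ in range(12): ctrl.sleep(.015);z.append(ctrl.current_wrist_torque()[2])
        L.append((round(ctrl.current_q()[5]-J0,2),float(np.mean(z))));print(L[-1][0],round(L[-1][1],3),end=' | ')
        if len(L)>1 and (L[-1][1]+L[-2][1])/2>stop: break
    json.dump(L,open('log.json','w'));st('\n')
E
python3 - <<'E'
from turn import *
z=np.array([ctrl.current_wrist_torque()[2] for _ in range(20)]);print('same-t reads',z.std(),z.mean())
turn(40,100,4,.05)
a=ctrl.read_camera('scene')[150:250,235:335];b=ctrl.read_camera('side')[130:230,190:290]
cv2.imwrite('pics/turn1.png',np.hstack([cv2.resize(x,None,fx=4,fy=4,interpolation=2) for x in(a,b)]))
E
```

```text
same-t reads 3.469446951953614e-18 0.026055869173095613
43.9 -0.013 | 47.91 -0.034 | 51.92 -0.03 | 55.92 -0.04 | 59.92 -0.032 | 63.92 -0.031 | 67.92 -0.041 | 71.92 -0.042 | 75.92 -0.005 | 79.92 -0.018 | 83.92 -0.036 | 87.92 -0.035 | 91.91 -0.027 | 95.92 -0.017 | 99.91 0.007 | 
 t 31.0 p [0.5937 0.0433 0.1149] F [ 1.01 -2.62 -1.23] M [-0.645 -0.123 -0.012] w 7.5 g 30.0
```

View pics/turn1.png

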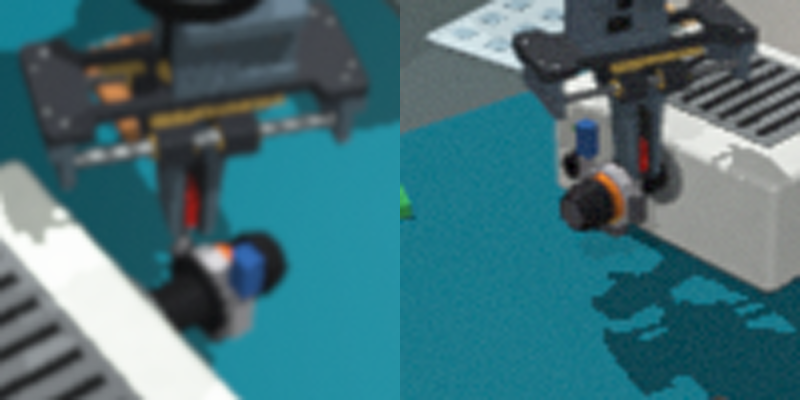

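The gripper and key have turned and the clamp is still seated and upright. The torque seems to start rising from about 90° of turn, so I'll continue in small steps.

Run:
```python
from turn import *
turn(100,110,2.5,.06)
```

```text
102.45 0.011 | 104.95 0.012 | 107.45 0.032 | 109.95 0.041 | 
 t 32.9 p [0.5938 0.0433 0.115 ] F [ 0.43 -2.61 -3.64] M [-0.688 -0.044  0.056] w 7.7 g 30.0
```

```bash
cat > fit.py <<'E'
import json,numpy as np
from scipy.optimize import curve_fit
L=np.array(json.load(open('log.json')))
f=lambda a,b,c,s=.00349:b+s*np.clip(a-c,0,None)
for p0 in([-.03,90],[-.03,90,.0035]):
    p,C=curve_fit(f,L[:,0],L[:,1],p0);print(p,np.sqrt(np.diag(C)),'now N (fixed slope)',(L[-1,0]-p[1])*.0175*50,'by torque',(f(L[-1,0],*p)-p[0])/.004)
E
python3 fit.py
python3 - <<'E'
from turn import *
turn(110,115,2.5,.09)
E
python3 fit.py
```

```text
[-2.97440578e-02  9.08848923e+01] [0.002815   1.32886511] now N (fixed slope) 16.681969264184396 by torque 16.63430649485815
[-2.97440577e-02  9.16348588e+01  3.74770345e-03] [2.88701805e-03 2.14787499e+00 6.39394961e-04] now N (fixed slope) 16.025748579034193 by torque 17.15992948687249
112.45 0.069 | 114.95 0.067 | 
 t 33.8 p [0.5938 0.0433 0.115 ] F [ 0.59 -2.   -6.48] M [-0.774 -0.104  0.091] w 7.8 g 30.0
[-2.97440577e-02  8.97246622e+01] [0.00310419 1.3586631 ] now N (fixed slope) 22.07217058541779 by torque 22.009107240888024
[-2.95600235e-02  9.34455474e+01  4.56150313e-03] [2.80143448e-03 1.90789884e+00 5.91292693e-04] now N (fixed slope) 18.81639598301969 by torque 24.523156890769975
```

```bash
python3 - <<'E'
from turn import *
turn(115,118,3,.2)
E
python3 fit.py
```

```text
117.94 0.066 | 
 t 34.25 p [0.5938 0.0433 0.115 ] F [ 1.16 -2.99 -6.48] M [-0.748 -0.076  0.086] w 7.9 g 30.0
[-2.97440578e-02  8.98139009e+01] [0.0030316  1.28842055] now N (fixed slope) 24.610336703310264 by torque 24.540021455586515
[-2.95600235e-02  9.24822898e+01  4.14165849e-03] [2.85009947e-03 2.09782777e+00 5.02352249e-04] now N (fixed slope) 22.275496406914865 by torque 26.35928538027196
```

Three estimates put the squeeze at about 22–26 N, which is snug. Now release, retreat and check.

Run:
```python
from h import *
ctrl.command_gripper(.28);st('rel')
p=ctrl.current_tool_pos();ctrl.move_l([p[0],p[1],.26],vel=.08);ctrl.move_l([p[0]-.15,p[1]-.1,.3],vel=.15)
ctrl.sleep(.3);st()
a=ctrl.read_camera('scene')[150:250,235:335];b=ctrl.read_camera('side')[130:230,190:290]
cv2.imwrite('pics/fin.png',np.hstack([cv2.resize(x,None,fx=4,fy=4,interpolation=2) for x in(a,b)]))
```

```text
rel t 34.73 p [0.5939 0.0434 0.1151] F [-0.61 -0.31 -0.08] M [-0.124  0.131 -0.016] w 25.8 g 0.0
 t 38.38 p [ 0.444  -0.0565  0.2999] F [-1.15 -0.52  0.08] M [-0.115  0.109  0.007] w 25.2 g 0.0
```

View pics/fin.png

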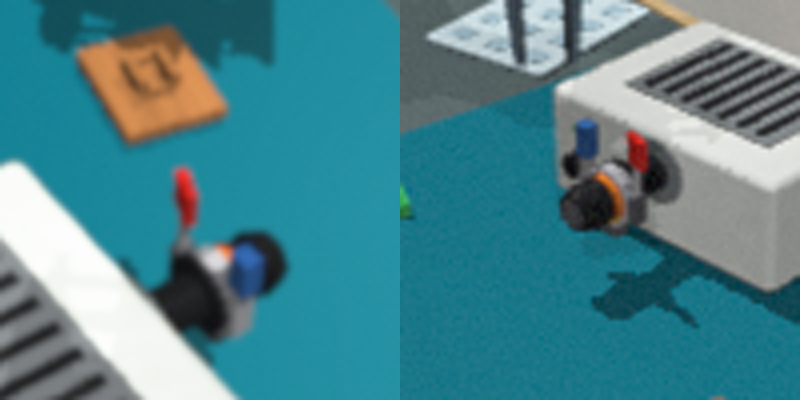

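The clamp is seated against the shoulder, upright, with the turned key on the right and nothing else disturbed. Handing in.

```bash
python3 -c "
from h import *
print(ctrl.sign_off())"
```

```text
the job is handed in; nothing more can be done
None
```

Job handed in at about 38 s: the clamp rests against the black shoulder with the key upright on the right, tightened to an estimated 22–26 N (from turn angle and wrist torque), and nothing else looked disturbed in the last views.

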